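# Seat the shaker's carrier plate on its locating pins and latch it

## Robot

A 6-joint arm with a two-finger parallel gripper is mounted at the origin on a cart in front of the work surface, level with it; the furniture and walls round the work are solid. World frame = base frame: x ahead of the robot, y to its left, z up, the work surface at z = 0. Lengths are in mm, angles in rad, forces in N, time in s.
With the tool pointing down it reaches from about 350 to 850 mm from the base axis. Payload 8.1 kg.
Tool frame: the origin (TCP) lies at the very end of the fingers, on their centre line; the grasp point (between the pads) lies manip.hold_point_z behind it (manip.hold_point_z is the distance from the TCP to the grasp point, in mm); z points along the fingers, y is the direction in which the jaws open and shut (so a half turn about z gives the same grasp; the last joint's range is limited). The gripper opens to 85 mm and grips with 20 to 120 N. Pads are 22 mm wide; open, the fingers measure 114 mm over their backs; the gripper's body (76 mm by 85 mm) begins 54 mm behind the grasp point. The pads swing forward as they close: fully open they stand 13 mm farther back than shut.
Start: joints at [1.163, 0.13, 1.488, -0, 1.523, -0.085], TCP at [190.312, 569.022, 231.292] pointing down, gripper open.
Joint ranges: [-2.96, 2.96], [-0.89, 2.26], [0.02, 2.5], [-1.34, 4.48], [0, 2.73], [-2.66, 2.66]. Speed limits (rad/s): [2.39, 2.39, 2.79, 3.14, 3.14, 3.14].

## Interface

Orientations are given as [roll, pitch, yaw] about the fixed x, y, z axes, in that order (R = Rz(yaw) Ry(pitch) Rx(roll)).
In Python, from bench import manip gives the robot as it stands. The module is installed in compiled form; this text tells all that it offers.
- The arm moves only by the tool play_rows, never from a script. Its argument "plan" is a list of rows, each an object with "gripper": the finger opening in mm, from 0 to 85.4; "slide": the shift along the tool's x, y, z in mm, a list of three; "rotation": the turn, a rotation vector about the tool's x, y, z in degrees, a list of three. In form: [{"gripper": gripper, "slide": [x, y, z], "rotation": [rx, ry, rz]}, ...]. A call has 1 to 5 rows; each row shifts and turns the commanded pose from where the row before left it, along the tool's axes as they then stand; what a row does not reach is not made up. A row lasts 1/10 s, in which the tool goes at most 50 mm and 8.59 degrees, less where a joint would pass 70% of its speed; a pose out of reach is approached as far as the arm can. A call is refused whole if a number of a shift passes 50 or a number of a turn 8.59, either way. A call with a gripper value outside its range is refused whole. The fingers move at their own pace and stop on an object; the grip force is fixed at half the most. Time passes only in rows, so rows that do not move let the fingers close. It gives the time, the measured TCP pose, the force and the opening at its end, in the units of the state.
- manip.state(): the state, without advancing time (a new reading comes with each control period).
- manip.grab_frame(name): name is "scene" or "side" or "wrist"; returns the picture (384x512x3 uint8, red, green, blue); there is no depth.
- manip.camera_info(name): a dict with "fov_y" (degrees; the focal length in pixels is half the picture's height over the tangent of half this angle, whatever the lens; pixels are square), "cx", "cy" (the principal point, pixels), "cam_to_world" (4x4, takes a point from camera to world coordinates); the wrist camera has in their place "T_tool_cam" (4x4, takes a point from camera to tool coordinates, whose origin is the TCP and whose axes are the flange's). Camera axes: x right, y up, looking along -z (the intrinsics and any distortion apply to the point x, -y, -z); pixel columns grow to the right and rows downward; lengths in mm; the calibration is good to about 2 mm. A picture is of the moment at which its call begins: read the wrist's pose just before it. camera_info takes no time and is no camera call.
- manip.close_job(): hands the job in, once; it reports no verdict.
The state is a dict: "clock": time; "joint_positions": joint angles; "joint_vel": joint speeds; "effort": joint torques, N m; "tcp_pos": TCP position; "orientation": TCP orientation; "force": force on the tool from outside, world axes, zero at the start; "wrist_torque": the same for the moment, N m; "grip_width": opening from 0.0 (shut) to 1.0 (fully open).
Only numpy, scipy, OpenCV 4.12 (cv2) and the standard library are available. Lean on these libraries where they do the work, as an engineer would, in place of code of your own. Each camera call takes 0.05 s, during which the arm holds its last target.

## Task

The grey aluminium carrier plate for microplates lies askew on the shaker, riding on the platform's two locating pins. Nudge it sideways with the fingertips, without lifting it, until both of its holes have dropped over the pins and it lies flat; then push the red knob of the latch round until the latch is fully home, straight across the rear edge of the plate. Leave the other things on the bench where they are.

Things in the scene. Friction and masses are not known exactly. Their poses are not given: they have to be found in the camera images.
- shaker: Fixed bench shaker, white, 272 wide (y) x 206 deep (x), with a black level platform on top, 250 (y) x 180 (x from -92 to +88), upper face at z = 66. Origin: on the bench, under the centre of the carrier plate's seat; x points to the rear (control panel is in front, at -x), y left, z up.
- rail_front (a point): Middle of the foot of the front face of the aluminium stop rail on the platform's rear edge (shaker x = 65.8, y = 0, z = 66). The rail runs along the shaker's y, 236 long, 18 deep, 14.5 high over the platform. The rear edge of a seated plate is 0.8 mm in front of it: square against the rail, the plate need only slide along it.
- pin_right (a point): Foot, on the platform's upper face, of the right steel locating pin, at shaker x = 20, y = -50, z = 66. The pins stand 6.5 proud: diameter 9 for 3 mm, then a tapered nose down to diameter 4.
- pin_left (a point): Foot of the left locating pin, equal to the right one, at shaker x = 20, y = +50, z = 66.
- carrier: Loose grey aluminium carrier plate 130 (x) x 170 (y) x 12 thick, 0.4 to 0.6 kg, slides with 2 to 5 N; axes parallel to the shaker's when seated. Origin: centre of its underside. Starts 13 to 26 mm in front of its seat, up to 24 to either side, turned up to 0.12 rad, resting on both pins and its front edge: rear raised, tilt about 0.06 rad.
- carrier_top (a point): Centre of the plate's upper face, 12 mm over its underside. Four blue corner guides, 8 mm high, stand on that face (a microplate nest, outside 96 x 138, centred at plate x = -12). As the holes come over the pins the plate drops by its own weight, perhaps only when the finger draws back; then the pins stop any further push.
- hole_right (a point): Centre, at the underside, of the plate's round through hole, diameter 12, at plate x = 20, y = -50; belongs over pin_right.
- hole_left (a point): Centre, at the underside, of the plate's through slot, 12 (x) x 15 (y), at plate x = 20, y = +50; belongs over pin_left.
- latch (a joint): Angle of the steel swing latch on the rail, growing clockwise seen from above: 0 leans back, 0.4 lies along the rail pointing right (shaker -y), 1.97 is its stop, pointing forward (shaker -x) across the plate. Starts at 0 to 0.3, stays where it is left, turns with 1 to 2 N at the knob. Arm 14 wide, 7 thick, clears a seated plate by 3 mm; too early it strikes the raised plate.
- latch_pivot (a point): On the latch's vertical pivot axis at the height of the arm's underside: shaker x = 74.8, y = 15, z = 81.
- latch_knob (a point): On the axis of the latch's upright red knob, 34 mm from the pivot axis, 35 mm over the platform. The knob is 12 to 15 in diameter, from 22 to 48 mm over the platform.
- marker: Bystander, loose, leave alone: white felt marker with a black cap, 134 x 12 x 12, lying on the bench in front of the shaker. Origin at the centre of its underside.
- timer: Bystander, loose, leave alone: small white bench timer, 47 x 68 x 66 high. Origin at the centre of its underside.
- amber_bottle: Bystander, loose, leave alone: amber screw-cap bottle, 58 diameter, 115 high. Origin at the centre of its underside.
- petri_dishes: Bystander, loose, leave alone: two stacked round petri dishes, 82 diameter, on the far side of the spectrophotometer. Origin at the centre of its underside.
- clear_bottle: Bystander, loose, leave alone: clear glass bottle with a blue screw cap, 68 diameter, 145 high, on the far side of the spectrophotometer. Origin at the centre of its underside.

How it is judged:
By the outcome, as a careful person would: the job done as asked, in the order asked, and still so for the second after the job is handed in, with the robot touching nothing.
It also fails if it takes over 72 s, if anything falls off the work surface, if the arm or the gripper's body presses on something with over 40 N, if the wrist force passes 120 N, or if a joint passes its speed limit or range.

## Working session

There is one attempt and no reset: what is moved stays moved. The work goes in short steps, Python scripts to look and compute and a tool call to move; the robot and the scene stay as the last step left them, time stands still between calls to the robot, and variables do not carry over. Pictures are saved under pics/ and viewed, and the job is handed in when it is done.

Besides the shell and the picture viewer there is one more tool, called as name([rows], argument=value, ...), one row to a line, values as JSON. play_rows: Moves the arm, as the interface text tells. Its arguments: {"type":"object","properties":{"plan":{"type":"array","items":{"type":"object","properties":{"gripper":{"type":"number"},"slide":{"type":"array","items":{"type":"number"}},"rotation":{"type":"array","items":{"type":"number"}}}}}},"required":["plan"]}

```bash
mkdir -p pics; ls; python3 - <<'E'
from bench import manip
import cv2,numpy as np
np.set_printoptions(precision=4,suppress=True)
print(manip.state()); print(manip.hold_point_z)
for n in ["scene","side","wrist"]:
    print(n,manip.camera_info(n))
    cv2.imwrite(f"pics/{n}0.png",cv2.cvtColor(manip.grab_frame(n),cv2.COLOR_RGB2BGR))
E
```

```text
pics
{'clock': 0.0, 'joint_positions': array([ 1.1626,  0.1312,  1.4893,  0.    ,  1.523 , -0.0854]), 'joint_vel': array([ 0.0003,  0.0007, -0.0002, -0.0002, -0.0012, -0.0009]), 'effort': array([ -0.0034, -56.9389, -50.0551,  -0.0002,   0.0143,  -0.    ]), 'tcp_pos': array([190.0928, 568.4974, 230.229 ]), 'orientation': array([-3.1397, -0.0002,  2.8188]), 'force': array([1.0314, 0.0245, 0.5691]), 'wrist_torque': array([-0.0508,  0.0283,  0.0529]), 'grip_width': 0.9993628023495091}
18.700000000000003
scene {'fov_y': 42.390743888534466, 'cx': 259.88297206458043, 'cy': 191.77790028006697, 'cam_to_world': array([[   0.7156,    0.5417,   -0.441 , -333.3108],
       [  -0.6985,    0.5551,   -0.4516, -784.3258],
       [   0.0002,    0.6312,    0.7756, 1606.9559],
       [   0.    ,    0.    ,    0.    ,    1.    ]])}
side {'fov_y': 43.770042959008975, 'cx': 250.4955682514286, 'cy': 194.34388221426076, 'cam_to_world': array([[  -0.8374,    0.4092,   -0.3623,  -92.4843],
       [  -0.5463,   -0.6455,    0.5338, 1047.0287],
       [  -0.0154,    0.6449,    0.7641, 1447.6329],
       [   0.    ,    0.    ,    0.    ,    1.    ]])}
wrist {'fov_y': 67.54882533141769, 'cx': 255.51690379404266, 'cy': 190.560276160848, 'T_tool_cam': array([[   0.0008,    0.9558,    0.294 ,   74.2908],
       [   1.    ,   -0.0011,    0.0006,    0.8706],
       [   0.0009,    0.294 ,   -0.9558, -143.5097],
       [   0.    ,    0.    ,    0.    ,    1.    ]])}
```

View pics/scene0.png

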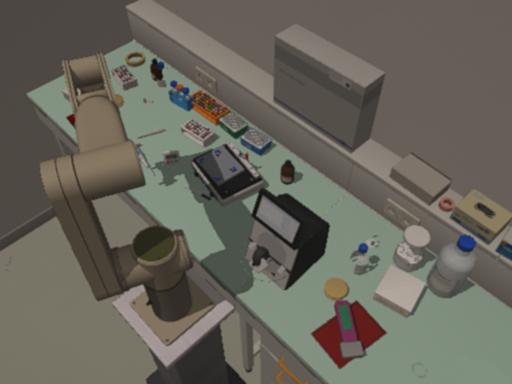

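View pics/side0.png

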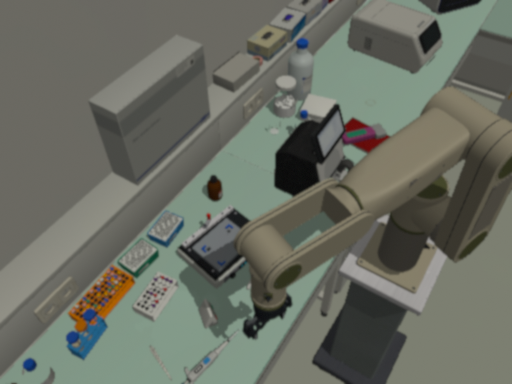

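View pics/wrist0.png

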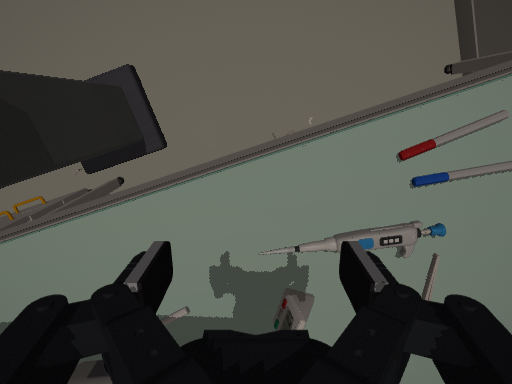

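The shaker is near scene pixel (228,172) and side pixel (218,245). The wrist view does not show it. Next I'll enlarge both views.

```bash
python3 - <<'E'
import cv2
a=cv2.imread("pics/scene0.png")[130:215,175:285]; cv2.imwrite("pics/scene0z.png",cv2.resize(a,None,fx=7,fy=7,interpolation=cv2.INTER_CUBIC))
a=cv2.imread("pics/side0.png")[195:290,165:275]; cv2.imwrite("pics/side0z.png",cv2.resize(a,None,fx=6,fy=6,interpolation=cv2.INTER_CUBIC))
E
```

```text
(no output)
```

View pics/scene0z.png

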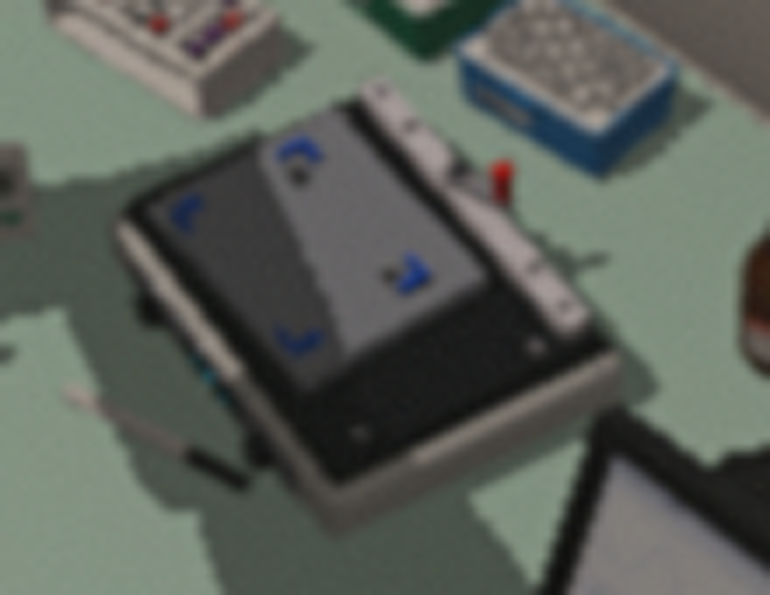

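View pics/side0z.png

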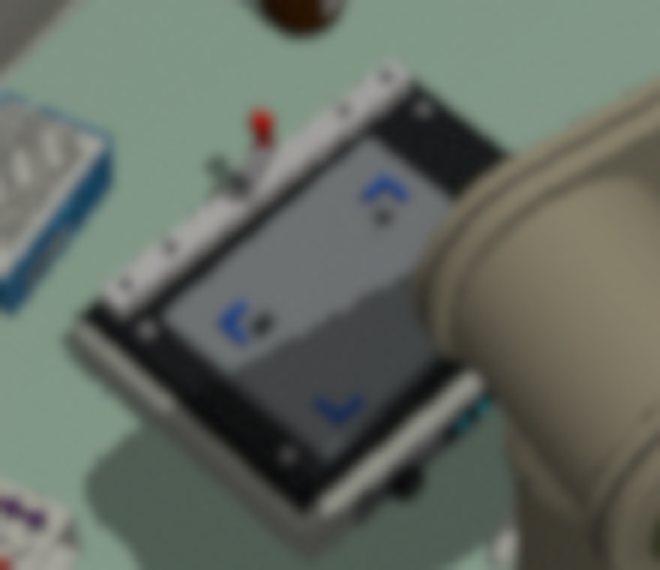

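```bash
cat > h.py <<'E'
from bench import manip
import cv2,numpy as np
from scipy.spatial.transform import Rotation as Rn
np.set_printoptions(precision=2,suppress=True)
def Tw(name,pose=None):
    ci=manip.camera_info(name)
    if name!="wrist": return ci,ci["cam_to_world"]
    p,o=pose
    T=np.eye(4);T[:3,:3]=Rn.from_euler("xyz",o).as_matrix();T[:3,3]=p
    return ci,T@ci["T_tool_cam"]
def ray(name,u,v,pose=None):
    ci,T=Tw(name,pose); f=192/np.tan(np.radians(ci["fov_y"]/2))
    d=np.array([(u-ci["cx"])/f,-(v-ci["cy"])/f,-1.]); d=T[:3,:3]@d
    return T[:3,3],d/np.linalg.norm(d)
def onz(name,u,v,z,pose=None):
    o,d=ray(name,u,v,pose); return o+d*(z-o[2])/d[2]
def proj(name,P,pose=None):
    ci,T=Tw(name,pose); f=192/np.tan(np.radians(ci["fov_y"]/2))
    q=np.linalg.inv(T)@np.append(P,1); return np.array([ci["cx"]+f*q[0]/-q[2],ci["cy"]-f*q[1]/-q[2]])
def snap(name,fn):
    s=manip.state(); im=manip.grab_frame(name); b=cv2.cvtColor(im,cv2.COLOR_RGB2BGR)
    cv2.imwrite(f"pics/{fn}.png",b); np.save(f"pics/{fn}.npy",np.r_[s["tcp_pos"],s["orientation"]]); return s,b
def pose(fn):
    a=np.load(f"pics/{fn}.npy"); return a[:3],a[3:]
E
python3 - <<'E'
from h import *
f=lambda x,y:(175+x/7,130+y/7)
g=lambda x,y:(165+x/6,195+y/6)
for nm,p,z in [("plat FL",(125,205),66),("plat FR",(335,485),66),("plat RR",(615,350),66),("rail L top front",(360,92),80.5),("rail R top front",(568,332),80.5),("plate FR",(305,390),78),("plate RR",(488,278),86),("plate RL",(335,112),86),("plate FL",(150,210),78),("knob",(503,170),114)]:
    print("sc",nm,onz("scene",*f(*p),z))
for nm,p,z in [("plat FL",(310,510),66),("plat RL",(80,325),66),("rail L top rear",(108,300),80.5),("rail R top rear",(385,65),80.5),("plate RL",(165,310),88),("plate RR",(375,140),88),("plate FL",(320,460),78),("knob",(262,118),114)]:
    print("si",nm,onz("side",*g(*p),z))
E
```

```text
sc plat FL [463.53 438.52  66.  ]
sc plat FR [411.01 188.04  66.  ]
sc plat RR [594.96 148.97  66.  ]
sc rail L top front [620.38 399.37  80.5 ]
sc rail R top front [576.31 169.09  80.5 ]
sc plate FR [439.08 244.54  78.  ]
sc plate RR [568.52 228.56  86.  ]
sc plate RL [594.55 393.01  86.  ]
sc plate FL [465.46 415.35  78.  ]
sc knob [616.82 266.06 114.  ]
si plat FL [455.12 450.35  66.  ]
si plat RL [637.86 423.36  66.  ]
si rail L top rear [627.36 407.79  80.5 ]
si rail R top rear [591.7  180.19  80.5 ]
si plate RL [591.72 399.2   88.  ]
si plate RR [560.28 235.26  88.  ]
si plate FL [464.02 427.12  78.  ]
si knob [613.29 273.16 114.  ]
```

Rough fit: the shaker seat is about (531, 293), yaw about -0.19. The plate sits roughly 21 mm forward and 25 mm left of it, and the latch knob is near (615, 269). I'll bring the wrist camera over the shaker with tool x along shaker +x.

```bash
cat >> h.py <<'E'
def rows(target,yaw,n,start=None,dyaw_sign=None):
    """print n rows from measured pose to target (tool down), yaw linear"""
    s=manip.state(); p=np.array(s["tcp_pos"]) if start is None else np.array(start[0]); y=s["orientation"][2] if start is None else start[1]
    dy=yaw-y
    if dyaw_sign is None: dy=(dy+np.pi)%(2*np.pi)-np.pi
    d=(np.array(target)-p)/n
    for i in range(n):
        yy=y+dy*i/n
        R=np.array([[np.cos(yy),np.sin(yy),0],[np.sin(yy),-np.cos(yy),0],[0,0,-1]])
        print(i,np.round(R.T@d,1),"rz",round(-np.degrees(dy)/n,2))
E
python3 - <<'E'
from h import *
rows([452,308,300],-0.19,21,dyaw_sign=1)
E
```

```text
0 [-15.8  -7.8  -3.3] rz 8.21
1 [-16.7  -5.5  -3.3] rz 8.21
2 [-17.3  -3.   -3.3] rz 8.21
3 [-17.6  -0.5  -3.3] rz 8.21
4 [-17.5   2.   -3.3] rz 8.21
5 [-17.    4.5  -3.3] rz 8.21
6 [-16.2   6.8  -3.3] rz 8.21
7 [-15.1   9.1  -3.3] rz 8.21
8 [-13.6  11.1  -3.3] rz 8.21
9 [-11.9  13.   -3.3] rz 8.21
10 [-9.9 14.5 -3.3] rz 8.21
11 [-7.7 15.8 -3.3] rz 8.21
12 [-5.4 16.7 -3.3] rz 8.21
13 [-2.9 17.3 -3.3] rz 8.21
14 [-0.4 17.6 -3.3] rz 8.21
15 [ 2.1 17.5 -3.3] rz 8.21
16 [ 4.5 17.  -3.3] rz 8.21
17 [ 6.9 16.2 -3.3] rz 8.21
18 [ 9.2 15.  -3.3] rz 8.21
19 [11.2 13.6 -3.3] rz 8.21
20 [13.  11.8 -3.3] rz 8.21
```

play_rows([
  {"gripper": 85, "slide": [-16, -8, -5], "rotation": [0, 0, 8.2]},
  {"gripper": 85, "slide": [-17, -5, -5], "rotation": [0, 0, 8.2]},
  {"gripper": 85, "slide": [-17, -3, -5], "rotation": [0, 0, 8.2]},
  {"gripper": 85, "slide": [-18, -1, -5], "rotation": [0, 0, 8.2]},
  {"gripper": 85, "slide": [-18, 2, -5], "rotation": [0, 0, 8.2]},
])

```text
clock: 0.65
tcp_pos: [253.7, 505.5, 256.1]
orientation: [-3.141, 0.0, 2.097]
force: [0.1, -0.1, -0.7]
grip_width: 0.997
```

play_rows([
  {"gripper": 85, "slide": [-17, 4, -5], "rotation": [0, 0, 8.2]},
  {"gripper": 85, "slide": [-16, 7, -5], "rotation": [0, 0, 8.2]},
  {"gripper": 85, "slide": [-15, 9, -5], "rotation": [0, 0, 8.2]},
  {"gripper": 85, "slide": [-14, 11, -5], "rotation": [0, 0, 8.2]},
  {"gripper": 85, "slide": [-12, 13, -5], "rotation": [0, 0, 8.2]},
])

```text
clock: 1.15
tcp_pos: [315.6, 443.1, 281.2]
orientation: [-3.141, 0.001, 1.382]
force: [0.6, -0.1, 0.1]
grip_width: 0.997
```

play_rows([
  {"gripper": 85, "slide": [-10, 14, -5], "rotation": [0, 0, 8.2]},
  {"gripper": 85, "slide": [-8, 16, -5], "rotation": [0, 0, 8.2]},
  {"gripper": 85, "slide": [-5, 17, -5], "rotation": [0, 0, 8.2]},
  {"gripper": 85, "slide": [-3, 17, -5], "rotation": [0, 0, 8.2]},
  {"gripper": 85, "slide": [0, 18, 0], "rotation": [0, 0, 8.2]},
])

```text
clock: 1.65
tcp_pos: [378.6, 381.6, 301.9]
orientation: [-3.142, -0.001, 0.666]
force: [1.5, 0.3, -0.2]
grip_width: 0.996
```

play_rows([
  {"gripper": 85, "slide": [2, 18, 0], "rotation": [0, 0, 8.2]},
  {"gripper": 85, "slide": [5, 17, 0], "rotation": [0, 0, 8.2]},
  {"gripper": 85, "slide": [7, 16, 0], "rotation": [0, 0, 8.2]},
  {"gripper": 85, "slide": [9, 15, 0], "rotation": [0, 0, 8.2]},
  {"gripper": 85, "slide": [11, 14, 0], "rotation": [0, 0, 8.2]},
])

```text
clock: 2.15
tcp_pos: [441.2, 319.0, 300.9]
orientation: [3.141, 0.001, -0.049]
force: [-0.2, -0.5, 0.5]
grip_width: 0.993
```

play_rows([
  {"gripper": 85, "slide": [13, 12, 0], "rotation": [0, 0, 8.2]},
  {"gripper": 85, "slide": [0, 0, 0], "rotation": [0, 0, 0]},
  {"gripper": 85, "slide": [0, 0, 0], "rotation": [0, 0, 0]},
])

```text
clock: 2.45
tcp_pos: [453.2, 307.0, 301.0]
orientation: [3.141, 0.001, -0.184]
force: [-0.1, -1.0, 0.3]
grip_width: 0.998
```

```bash
python3 - <<'E'
from h import *
s,b=snap("wrist","w1"); print(s)
E
```

```text
{'clock': 2.45, 'joint_positions': array([ 0.5 , -0.03,  1.53,  0.  ,  1.64,  2.26]), 'joint_vel': array([ 0.02, -0.  ,  0.  ,  0.  , -0.  , -0.01]), 'effort': array([ -0.91, -48.92, -50.76,  -0.15,  -0.03,   0.34]), 'tcp_pos': array([453.17, 306.98, 300.97]), 'orientation': array([ 3.14,  0.  , -0.18]), 'force': array([-0.09, -0.96,  0.33]), 'wrist_torque': array([ 0.07,  0.04, -0.03]), 'grip_width': 0.9980088416307374}
```

View pics/w1.png

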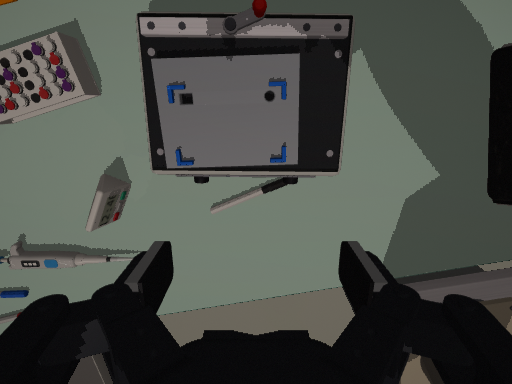

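The wrist view shows the whole shaker: rail at rows 18 to 37, plate corners near (153,60), (299,54), (299,163) and (161,167), knob at (260,6). The marker lies just in front, at (213-290, 180-210). I'll zoom in and measure.

```bash
python3 - <<'E'
import cv2
a=cv2.imread("pics/w1.png")[0:190,120:370]; cv2.imwrite("pics/w1z.png",cv2.resize(a,None,fx=3.1,fy=3.1,interpolation=cv2.INTER_CUBIC))
E
```

```text
(no output)
```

View pics/w1z.png

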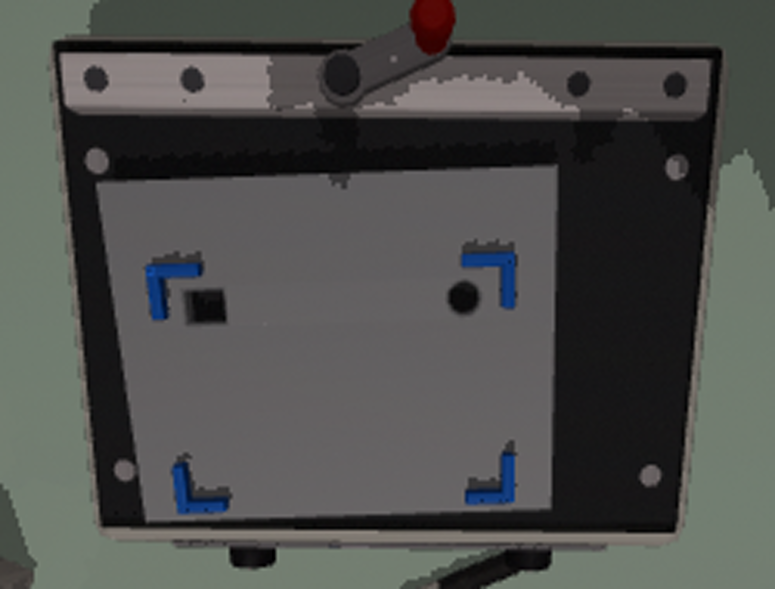

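```bash
cat > m.py <<'E'
from h import *
def fit2(A,B):
    A=np.array(A,float);B=np.array(B,float)[:,:2]; a=A.mean(0);b=B.mean(0)
    H=(A-a).T@(B-b); th=np.arctan2(H[0,1]-H[1,0],H[0,0]+H[1,1])
    R=np.array([[np.cos(th),-np.sin(th)],[np.sin(th),np.cos(th)]])
    t=b-R@a; return th,t,R,(A@R.T+t)-B
E
python3 - <<'E'
from m import *
P=pose("w1"); f=lambda p:(120+p[0]/3.1,p[1]/3.1)
pl=[(100,524),(677,531),(718,52),(57,43)]
W=[onz("wrist",*f(p),66,P) for p in pl]
print(np.array(W)[:,:2])
th,t,R,res=fit2([(-92,125),(-92,-125),(88,-125),(88,125)],W); print("plat",th,t,res)
W=[onz("wrist",*f(p),66,P) for p in [(82,117),(707,121)]]
print("rail foot in shaker",[R.T@(w[:2]-t) for w in W])
for nm,p,z in [("RL",(98,181),86),("RR",(557,166),86),("FR",(551,510),78),("FL",(146,521),78),("hole R",(463,297),83),("hole L",(206,306),83),("pivot",(341,75),90),("knob top",(433,18),114)]:
    w=onz("wrist",*f(p),z,P); print(nm,w,R.T@(w[:2]-t))
E
```

```text
[[468.43 446.03]
 [419.5  199.63]
 [600.67 166.32]
 [648.66 409.13]]
plat -0.19429731813303863 [536.28 304.89] [[ 1.71 -0.73]
 [ 2.37  0.38]
 [-2.18 -1.07]
 [-1.9   1.42]]
rail foot in shaker [array([ 65.34, 117.14]), array([  66.62, -121.87])]
RL [596.47 401.63  86.  ] [ 40.39 106.54]
RR [570.62 234.4   86.  ] [ 47.31 -62.53]
FR [441.6  253.67  78.  ] [-83.01 -68.54]
FL [468.04 421.82  78.  ] [-89.53 101.55]
hole R [531.88 275.91  83.  ] [  1.28 -29.28]
hole L [546.74 374.2   83.  ] [-3.11 70.02]
pivot [613.16 306.12  90.  ] [75.2  16.05]
knob top [618.01 272.55 114.  ] [ 86.44 -15.96]
```

Platform fit: yaw -0.194, origin (536.3, 304.9). The checks agree with the given sizes: rail foot at x ≈ 66, pivot at (75,16). The plate sits at (-21, +20) and is turned +0.04. The latch is at about 0.07. Open fingertips measure 13 mm behind the TCP, as stated. I'll go in front of the plate for a two-finger push.

```bash
cat >> m.py <<'E'
YAW=-0.1943; T0=np.array([536.3,304.9])
RS=np.array([[np.cos(YAW),-np.sin(YAW)],[np.sin(YAW),np.cos(YAW)]])
def s2w(x,y,z): return np.r_[RS@[x,y]+T0,z]
def w2s(p): return np.r_[RS.T@(np.array(p[:2])-T0),p[2]]
def now():
    s=manip.state(); print(round(s["clock"],2),"shaker",w2s(s["tcp_pos"]),"yaw rel",round(s["orientation"][2]-YAW,4),"F",s["force"])
E
python3 - <<'E'
from m import *
now(); rows(s2w(-122,17,110),YAW,6); 
E
```

```text
2.5 shaker [-82.29 -13.74 301.05] yaw rel 0.0107 F [-0.36  0.39  0.17]
0 [-6.6 -5.2 31.8] rz 0.1
1 [-6.6 -5.2 31.8] rz 0.1
2 [-6.6 -5.2 31.8] rz 0.1
3 [-6.6 -5.2 31.8] rz 0.1
4 [-6.6 -5.1 31.8] rz 0.1
5 [-6.6 -5.1 31.8] rz 0.1
```

play_rows([
  {"gripper": 85.4, "slide": [-8, -6, 38], "rotation": [0, 0, 0.6]},
  {"gripper": 85.4, "slide": [-8, -6, 38], "rotation": [0, 0, 0]},
  {"gripper": 85.4, "slide": [-8, -6, 38], "rotation": [0, 0, 0]},
  {"gripper": 85.4, "slide": [-8, -6, 38], "rotation": [0, 0, 0]},
  {"gripper": 85.4, "slide": [-8, -7, 38], "rotation": [0, 0, 0]},
])

```text
clock: 3.0
tcp_pos: [418.9, 346.1, 110.0]
orientation: [-3.141, -0.0, -0.193]
force: [0.5, 0.1, 0.4]
grip_width: 1.002
```

play_rows([
  {"gripper": 85.4, "slide": [0, 0, 0], "rotation": [0, 0, 0]},
  {"gripper": 85.4, "slide": [0, 0, 20], "rotation": [0, 0, 0]},
  {"gripper": 85.4, "slide": [0, 0, 20], "rotation": [0, 0, 0]},
  {"gripper": 85.4, "slide": [0, 0, 12], "rotation": [0, 0, 0]},
  {"gripper": 85.4, "slide": [0, 0, 0], "rotation": [0, 0, 0]},
])

```text
clock: 3.5
tcp_pos: [419.5, 344.9, 58.9]
orientation: [3.14, 0.001, -0.196]
force: [-0.6, -0.3, 0.4]
grip_width: 1.001
```

```bash
python3 - <<'E'
from m import *
now(); s,b=snap("wrist","w2")
E
```

```text
3.5 shaker [-122.28   16.7    58.92] yaw rel -0.0017 F [-0.65 -0.26  0.37]
```

View pics/w2.png

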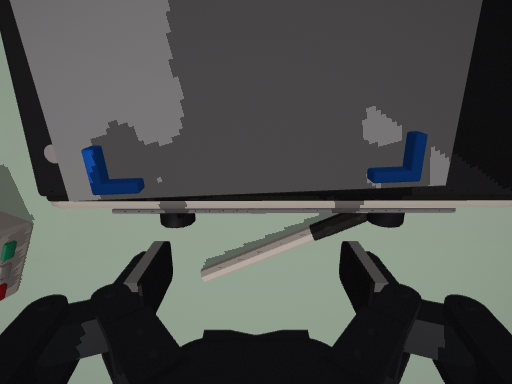

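The fingers are in front of the plate's front edge, clear of the marker. Pushing in now.

play_rows([
  {"gripper": 85.4, "slide": [6, 0, 2], "rotation": [0, 0, 0]},
  {"gripper": 85.4, "slide": [6, 0, 0], "rotation": [0, 0, 0]},
  {"gripper": 85.4, "slide": [5, 0, 0], "rotation": [0, 0, 0]},
  {"gripper": 85.4, "slide": [3, 0, 0], "rotation": [0, 0, 0]},
  {"gripper": 85.4, "slide": [3, 0, 0], "rotation": [0, 0, 0]},
])

```text
clock: 4.05
tcp_pos: [442.9, 340.8, 57.6]
orientation: [-3.141, 0.0, -0.197]
force: [-4.7, 1.8, 4.1]
grip_width: 1.001
```

play_rows([
  {"gripper": 85.4, "slide": [3, 0, 0], "rotation": [0, 0, 0]},
  {"gripper": 85.4, "slide": [3, 0, 0], "rotation": [0, 0, 0]},
  {"gripper": 85.4, "slide": [3, 0, 0], "rotation": [0, 0, 0]},
])

```text
clock: 4.35
tcp_pos: [451.0, 339.6, 57.5]
orientation: [-3.141, 0.001, -0.196]
force: [-4.6, 2.6, 3.5]
grip_width: 0.999
```

```bash
python3 - <<'E'
from m import *
now(); s,b=snap("wrist","w3")
E
```

```text
4.35 shaker [-90.43  17.6   57.54] yaw rel -0.0022 F [-4.59  2.62  3.45]
```

View pics/w3.png

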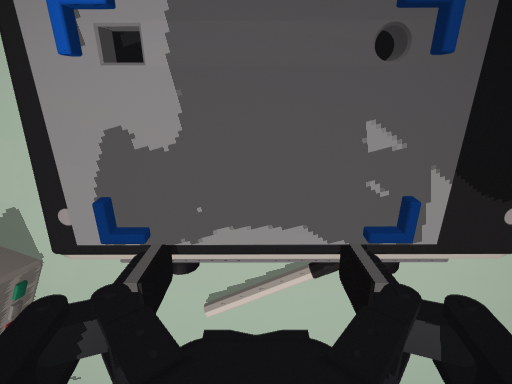

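The plate is now square against the fingers: its front edge sits at row 245, with the blue guides level. Continuing to the rail.

play_rows([
  {"gripper": 85.4, "slide": [3, 0, 0], "rotation": [0, 0, 0]},
  {"gripper": 85.4, "slide": [3, 0, 0], "rotation": [0, 0, 0]},
  {"gripper": 85.4, "slide": [3, 0, 0], "rotation": [0, 0, 0]},
  {"gripper": 85.4, "slide": [2, 0, 0], "rotation": [0, 0, 0]},
])

```text
clock: 4.8
tcp_pos: [461.6, 337.0, 57.4]
orientation: [3.141, 0.002, -0.197]
force: [-6.2, 1.2, 4.6]
grip_width: 1.0
```

play_rows([
  {"gripper": 85.4, "slide": [1, 0, 0], "rotation": [0, 0, 0]},
  {"gripper": 85.4, "slide": [1, 0, 0], "rotation": [0, 0, 0]},
])

```text
clock: 5.0
tcp_pos: [463.4, 336.6, 57.4]
orientation: [3.141, 0.002, -0.197]
force: [-6.8, 0.3, 4.8]
grip_width: 1.001
```

```bash
python3 - <<'E'
from m import *
now()
E
```

```text
5.0 shaker [-77.65  17.06  57.36] yaw rel -0.0026 F [-6.76  0.32  4.78]
```

play_rows([
  {"gripper": 85.4, "slide": [1, 0, 0], "rotation": [0, 0, 0]},
  {"gripper": 85.4, "slide": [1, 0, 0], "rotation": [0, 0, 0]},
])

```text
clock: 5.2
tcp_pos: [465.2, 336.2, 57.3]
orientation: [3.141, 0.002, -0.197]
force: [-10.1, 1.9, 6.6]
grip_width: 0.999
```

play_rows([
  {"gripper": 85.4, "slide": [1, 0, 0], "rotation": [0, 0, 0]},
])

```text
clock: 5.3
tcp_pos: [465.3, 336.2, 57.3]
orientation: [3.141, 0.004, -0.197]
force: [-14.6, 2.0, 9.7]
grip_width: 0.999
```

```bash
python3 - <<'E'
from m import *
now(); snap("wrist","w4")
for n in ["scene","side"]: snap(n,n+"4")
a=cv2.imread("pics/scene4.png")[130:215,175:285]; cv2.imwrite("pics/scene4z.png",cv2.resize(a,None,fx=7,fy=7,interpolation=cv2.INTER_CUBIC))
E
```

```text
5.3 shaker [-75.71  17.05  57.31] yaw rel -0.0025 F [-14.62   2.01   9.69]
```

View pics/scene4z.png

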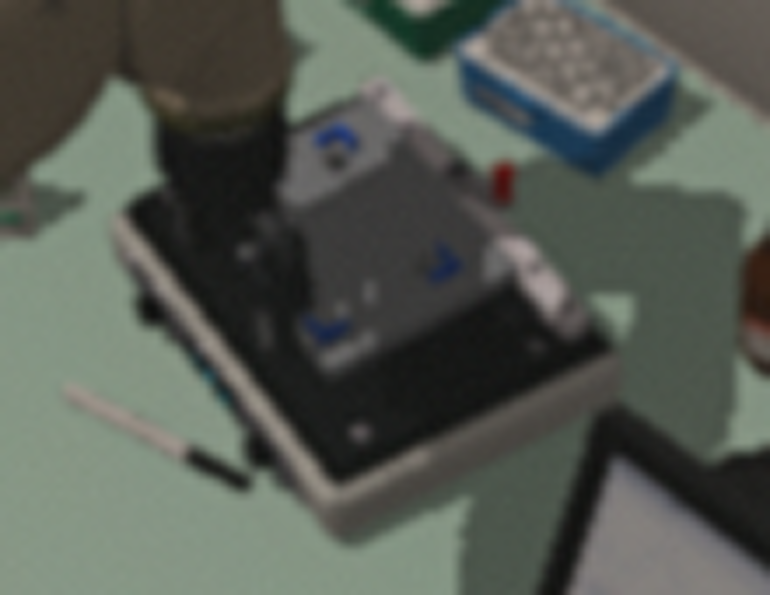

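View pics/w4.png

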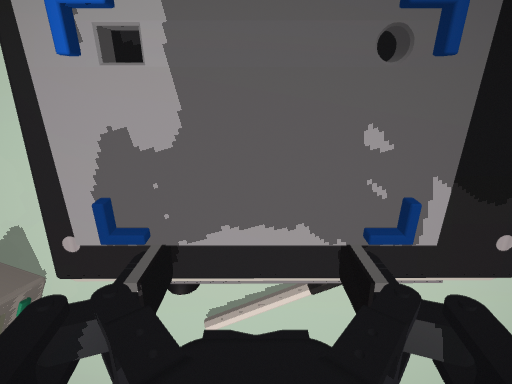

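The plate stalled against the rail at TCP x = -75.7, which matches the expected seat-plus-0.8 contact. I'll back off, rise and measure its sideways offset.

play_rows([
  {"gripper": 85.4, "slide": [-6, 0, 0], "rotation": [0, 0, 0]},
  {"gripper": 85.4, "slide": [-14, 0, 0], "rotation": [0, 0, 0]},
  {"gripper": 60, "slide": [0, 0, -40], "rotation": [0, 0, 0]},
  {"gripper": 0, "slide": [0, 0, -45], "rotation": [0, 0, 0]},
  {"gripper": 0, "slide": [0, 0, -45], "rotation": [0, 0, 0]},
])

```text
clock: 5.95
tcp_pos: [446.2, 339.4, 188.0]
orientation: [3.14, 0.001, -0.197]
force: [1.5, 0.3, 0.3]
grip_width: 0.517
```

play_rows([
  {"gripper": 0, "slide": [5, 0, -45], "rotation": [0, 0, 0]},
  {"gripper": 0, "slide": [5, 0, -45], "rotation": [0, 0, 0]},
  {"gripper": 0, "slide": [5, 0, -20], "rotation": [0, 0, 0]},
  {"gripper": 0, "slide": [0, 0, 0], "rotation": [0, 0, 0]},
  {"gripper": 0, "slide": [0, 0, 0], "rotation": [0, 0, 0]},
])

```text
clock: 6.45
tcp_pos: [461.9, 336.8, 297.0]
orientation: [-3.141, -0.0, -0.197]
force: [-0.7, -0.9, -0.5]
grip_width: 0.002
```

```bash
python3 - <<'E'
from m import *
now(); s,b=snap("wrist","w5")
a=b[0:190,120:370]; cv2.imwrite("pics/w5z.png",cv2.resize(a,None,fx=3.1,fy=3.1,interpolation=cv2.INTER_CUBIC))
E
```

```text
6.45 shaker [-79.17  16.98 296.99] yaw rel -0.0029 F [-0.7  -0.86 -0.49]
```

View pics/w5z.png

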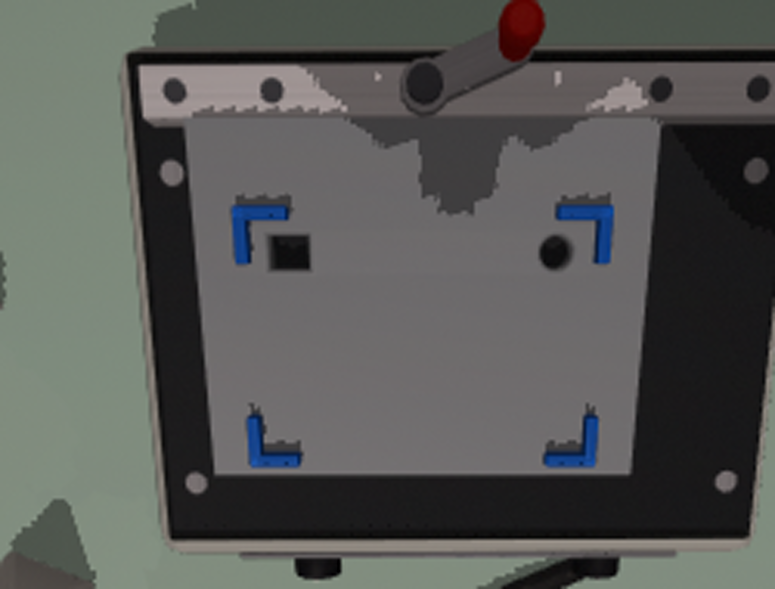

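The plate is square, with its rear edge under the rail's front line. Corners in the zoom are at (186,119), (661,124), (631,474) and (215,474).

```bash
python3 - <<'E'
from m import *
P=pose("w5"); f=lambda p:(120+p[0]/3.1,p[1]/3.1)
for nm,p,z in [("platFL",(169,539),66),("platFR",(749,538),66),("platRL",(130,54),66),("screwFL",(196,482),66),("screwFR",(726,481),66),("screwRL",(171,172),66),("screwRR",(756,170),66),("RL",(186,119),86.5),("RR",(661,124),86.5),("FR",(631,474),78.5),("FL",(215,474),78.5),("hole R",(555,252),83.5),("hole L",(290,253),83.5),("pivot",(426,82),90),("knob top",(524,18),114)]:
    w=onz("wrist",*f(p),z,P); print(nm,w2s(w))
rows(s2w(0,132,125),YAW,6)
E
```

```text
platFL [-94.81 126.01  66.  ]
platFR [ -94.93 -124.82   66.  ]
platRL [ 90.29 124.76  66.  ]
screwFL [-69.99 112.44  66.  ]
screwFR [ -70.06 -112.42   66.  ]
screwRL [ 50.22 112.92  66.  ]
screwRR [  50.48 -112.03   66.  ]
RL [ 64.6  100.87  86.5 ]
RR [ 62.66 -69.24  86.5 ]
FR [-64.86 -68.92  78.5 ]
FL [-64.48 101.25  78.5 ]
hole R [ 19.96 -33.49  83.5 ]
hole L [19.81 66.09 83.5 ]
pivot [75.43 15.02 90.  ]
knob top [ 88.23 -16.22 114.  ]
0 [ 13.2 -19.3  28.4] rz -0.03
1 [ 13.2 -19.3  28.4] rz -0.03
2 [ 13.2 -19.3  28.4] rz -0.03
3 [ 13.2 -19.2  28.4] rz -0.03
4 [ 13.3 -19.2  28.4] rz -0.03
5 [ 13.3 -19.2  28.4] rz -0.03
```

The frame checks out: screws are symmetric at ±112.4 and the pivot reads (75.4, 15.0). The plate is square and 16.2 mm too far left, so I'll push it right from its left side at x = 0.

play_rows([
  {"gripper": 0, "slide": [0, -30, 0], "rotation": [0, 0, 0]},
  {"gripper": 0, "slide": [20, -43, 40], "rotation": [0, 0, 0]},
  {"gripper": 0, "slide": [20, -43, 40], "rotation": [0, 0, 0]},
  {"gripper": 0, "slide": [20, 0, 40], "rotation": [0, 0, 0]},
  {"gripper": 0, "slide": [19, 0, 40], "rotation": [0, 0, 0]},
])

```text
clock: 7.0
tcp_pos: [550.3, 420.6, 148.3]
orientation: [3.139, 0.003, -0.195]
force: [-0.6, -0.4, -0.0]
grip_width: -0.003
```

play_rows([
  {"gripper": 0, "slide": [0, 0, 30], "rotation": [0, 0, 0]},
  {"gripper": 0, "slide": [0, 0, 25], "rotation": [0, 0, 0]},
  {"gripper": 0, "slide": [0, 0, 10], "rotation": [0, 0, 0]},
  {"gripper": 0, "slide": [0, 0, 0], "rotation": [0, 0, 0]},
  {"gripper": 0, "slide": [0, 0, 0], "rotation": [0, 0, 0]},
])

```text
clock: 7.5
tcp_pos: [551.5, 420.4, 88.5]
orientation: [-3.141, -0.0, -0.197]
force: [0.5, 0.0, 0.4]
grip_width: 0.003
```

```bash
python3 - <<'E'
from m import *
now(); s,b=snap("wrist","w6")
E
```

```text
7.5 shaker [ -7.36 116.31  88.47] yaw rel -0.0026 F [0.54 0.02 0.37]
```

View pics/w6.png

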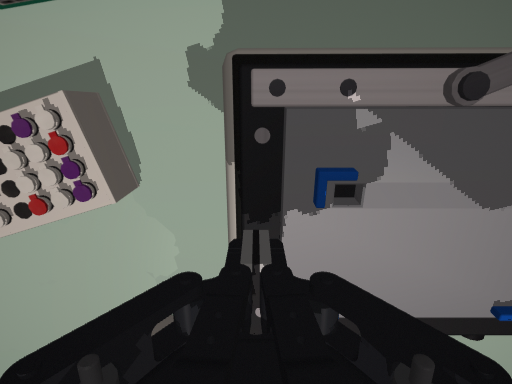

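Some travel was lost to the speed cap: y is 116 at z 88, still above the plate edge. Shifting left first, then lowering.

play_rows([
  {"gripper": 0, "slide": [4, -8, 0], "rotation": [0, 0, 0]},
  {"gripper": 0, "slide": [3, -6, 0], "rotation": [0, 0, 0]},
  {"gripper": 0, "slide": [0, 0, 8], "rotation": [0, 0, 0]},
  {"gripper": 0, "slide": [0, 0, 8], "rotation": [0, 0, 0]},
  {"gripper": 0, "slide": [0, 0, 0], "rotation": [0, 0, 0]},
])

```text
clock: 8.05
tcp_pos: [559.9, 431.7, 69.2]
orientation: [3.139, 0.003, -0.197]
force: [-0.9, -0.4, -0.4]
grip_width: -0.002
```

play_rows([
  {"gripper": 0, "slide": [0, 4, 0], "rotation": [0, 0, 0]},
  {"gripper": 0, "slide": [0, 4, 0], "rotation": [0, 0, 0]},
  {"gripper": 0, "slide": [0, 3, 0], "rotation": [0, 0, 0]},
  {"gripper": 0, "slide": [0, 3, 0], "rotation": [0, 0, 0]},
  {"gripper": 0, "slide": [0, 3, 0], "rotation": [0, 0, 0]},
])

```text
clock: 8.55
tcp_pos: [558.1, 416.0, 72.3]
orientation: [-3.14, -0.001, -0.197]
force: [1.2, 3.1, -1.5]
grip_width: 0.003
```

```bash
python3 - <<'E'
from m import *
now(); s,b=snap("wrist","w7")
E
```

```text
8.55 shaker [ -0.1  113.2   72.27] yaw rel -0.003 F [ 1.18  3.06 -1.45]
```

View pics/w7.png

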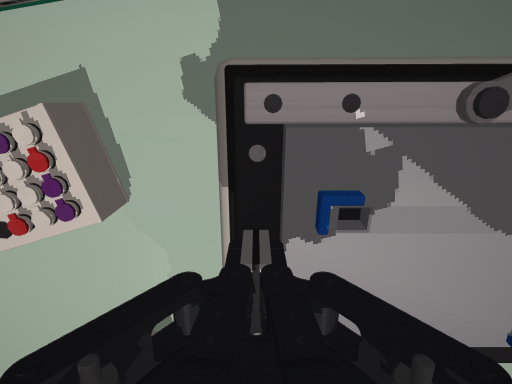

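Contact came at TCP y ≈ 115, as predicted. I'll push about 13 mm more, in small steps.

play_rows([
  {"gripper": 0, "slide": [0, 2, 0], "rotation": [0, 0, 0]},
  {"gripper": 0, "slide": [0, 2, 0], "rotation": [0, 0, 0]},
  {"gripper": 0, "slide": [0, 2, 0], "rotation": [0, 0, 0]},
  {"gripper": 0, "slide": [0, 2, 0], "rotation": [0, 0, 0]},
  {"gripper": 0, "slide": [0, 2, 0], "rotation": [0, 0, 0]},
])

```text
clock: 9.1
tcp_pos: [555.8, 405.9, 71.8]
orientation: [3.141, 0.0, -0.197]
force: [0.5, 2.9, -0.2]
grip_width: 0.005
```

```bash
python3 - <<'E'
from m import *
now(); s,b=snap("wrist","w8")
E
```

```text
9.1 shaker [ -0.35 102.9   71.8 ] yaw rel -0.0028 F [ 0.48  2.94 -0.25]
```

View pics/w8.png

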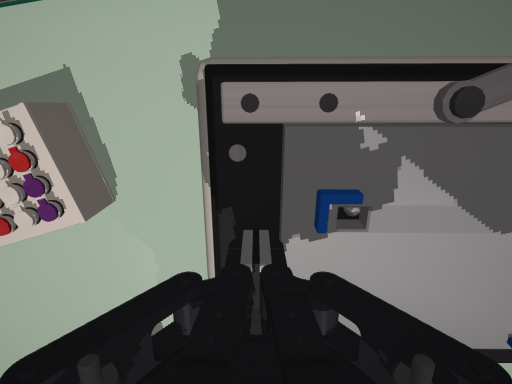

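The left pin now shows in the slot, at (352,211). The plate is still square to the rail, with about 3 mm to go.

play_rows([
  {"gripper": 0, "slide": [0, 1, 0], "rotation": [0, 0, 0]},
  {"gripper": 0, "slide": [0, 1, 0], "rotation": [0, 0, 0]},
  {"gripper": 0, "slide": [0, 0, 0], "rotation": [0, 0, 0]},
])

```text
clock: 9.45
tcp_pos: [555.4, 403.7, 71.6]
orientation: [3.141, 0.0, -0.197]
force: [-0.3, -0.4, -0.4]
grip_width: 0.005
```

```bash
python3 - <<'E'
from m import *
now(); s,b=snap("wrist","w9"); cv2.imwrite("pics/w9z.png",cv2.resize(b[40:340,200:512],None,fx=1.9,fy=1.9,interpolation=cv2.INTER_CUBIC))
E
```

```text
9.45 shaker [ -0.33 100.59  71.59] yaw rel -0.0031 F [-0.33 -0.36 -0.41]
```

View pics/w9z.png

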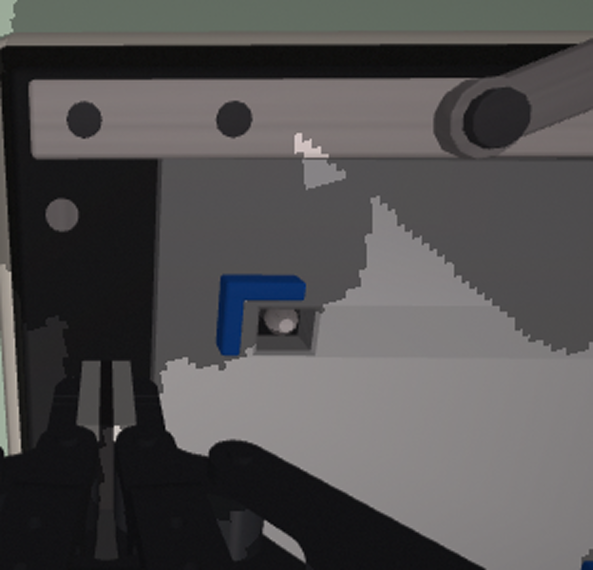

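The force fell to zero, so the plate has probably dropped. Drawing back and checking from above.

play_rows([
  {"gripper": 0, "slide": [0, -5, 0], "rotation": [0, 0, 0]},
  {"gripper": 0, "slide": [0, -20, 0], "rotation": [0, 0, 0]},
  {"gripper": 0, "slide": [0, 0, -40], "rotation": [0, 0, 0]},
  {"gripper": 0, "slide": [-10, 15, -40], "rotation": [0, 0, 0]},
  {"gripper": 0, "slide": [-20, 30, -35], "rotation": [0, 0, 0]},
])

```text
clock: 10.0
tcp_pos: [522.9, 391.7, 188.4]
orientation: [-3.14, -0.001, -0.196]
force: [0.9, 0.8, 0.8]
grip_width: 0.002
```

play_rows([
  {"gripper": 0, "slide": [-20, 35, -30], "rotation": [0, 0, 0]},
  {"gripper": 0, "slide": [-20, 35, -30], "rotation": [0, 0, 0]},
  {"gripper": 0, "slide": [-15, 15, -30], "rotation": [0, 0, 0]},
  {"gripper": 0, "slide": [0, 0, 0], "rotation": [0, 0, 0]},
  {"gripper": 0, "slide": [0, 0, 0], "rotation": [0, 0, 0]},
])

```text
clock: 10.5
tcp_pos: [452.4, 318.7, 278.0]
orientation: [-3.139, -0.002, -0.197]
force: [0.3, 0.1, -0.6]
grip_width: 0.001
```

```bash
python3 - <<'E'
from m import *
now(); s,b=snap("wrist","w10")
cv2.imwrite("pics/w10z.png",cv2.resize(b[0:190,120:370],None,fx=3.1,fy=3.1,interpolation=cv2.INTER_CUBIC))
E
```

```text
10.5 shaker [-84.97  -2.67 277.97] yaw rel -0.0028 F [ 0.32  0.13 -0.56]
```

View pics/w10z.png

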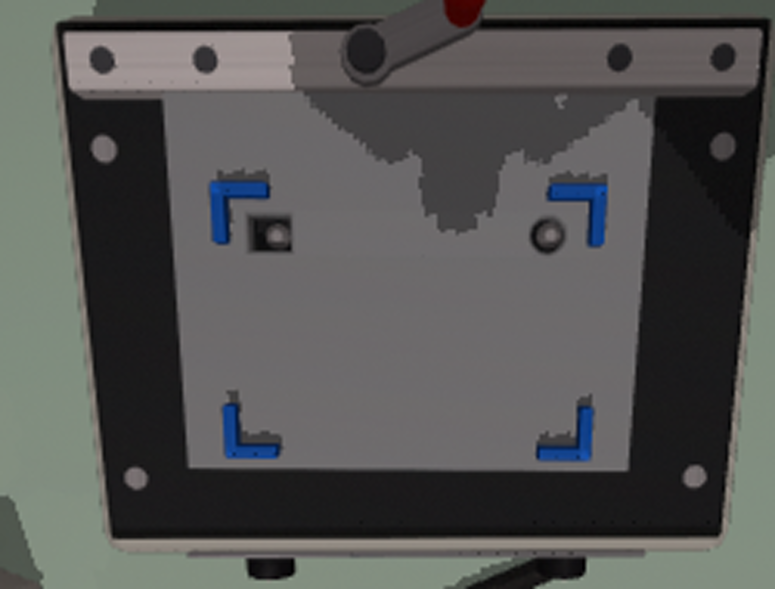

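Both pins now show inside the holes. I'll use the 170 mm edge width to see whether the rear edge is down at z = 78 or still raised at about 86.

```bash
python3 - <<'E'
from m import *
P=pose("w10"); f=lambda p:(120+p[0]/3.1,p[1]/3.1)
for z in (78,82,86):
    A=[w2s(onz("wrist",*f(p),z,P)) for p in [(164,98),(655,97),(188,467),(630,470)]]
    print(z,[a[:2] for a in A],"rear w",A[0][1]-A[1][1],"front w",A[2][1]-A[3][1], "guides rear out",[w2s(onz("wrist",*f(p),z+8,P))[:2] for p in [(210,182),(607,184),(224,458),(592,460)]])
for z in(72.5,): print([w2s(onz("wrist",*f(p),z,P))[:2] for p in [(278,235),(550,235)]])
for n in ["scene","side"]: 
    s,b=snap(n,n+"10")
    o,k=((130,175),7) if n=="scene" else ((195,165),6)
    a=b[o[0]:o[0]+90,o[1]:o[1]+110]; cv2.imwrite(f"pics/{n}10z.png",cv2.resize(a,None,fx=6,fy=6,interpolation=cv2.INTER_CUBIC))
E
```

```text
78 [array([63.87, 86.39]), array([ 63.79, -83.18]), array([-64.  ,  88.08]), array([-65.47, -83.19])] rear w 169.5789238897338 front w 171.26551161304806 guides rear out [array([36.14, 70.64]), array([ 35.2 , -66.72]), array([-59.35,  72.12]), array([-60.35, -66.72])]
82 [array([63.02, 85.36]), array([ 62.94, -82.24]), array([-63.37,  87.03]), array([-64.82, -82.25])] rear w 167.60517316483953 front w 169.27213047851842 guides rear out [array([35.59, 69.77]), array([ 34.67, -65.95]), array([-58.76,  71.23]), array([-59.75, -65.96])]
86 [array([62.16, 84.33]), array([ 62.09, -81.3 ]), array([-62.73,  85.97]), array([-64.17, -81.31])] rear w 165.63142243994525 front w 167.27874934398875 guides rear out [array([35.05, 68.9 ]), array([ 34.14, -65.19]), array([-58.16,  70.34]), array([-59.14, -65.19])]
[array([20.15, 49.96]), array([ 19.94, -49.49])]
```

View pics/scene10z.png

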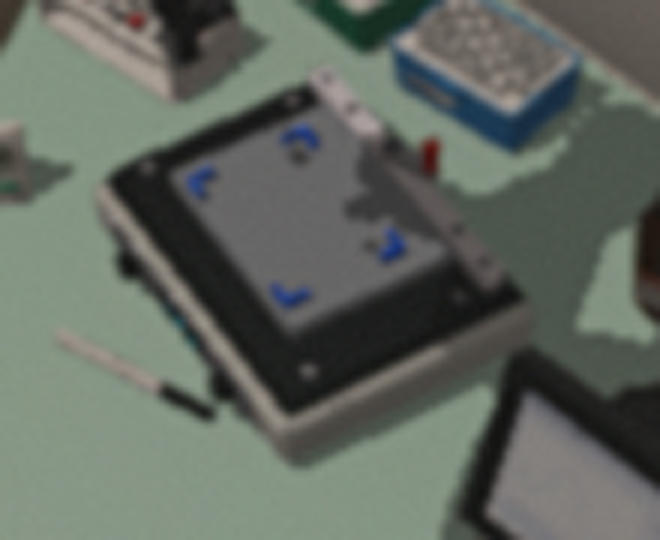

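View pics/side10z.png

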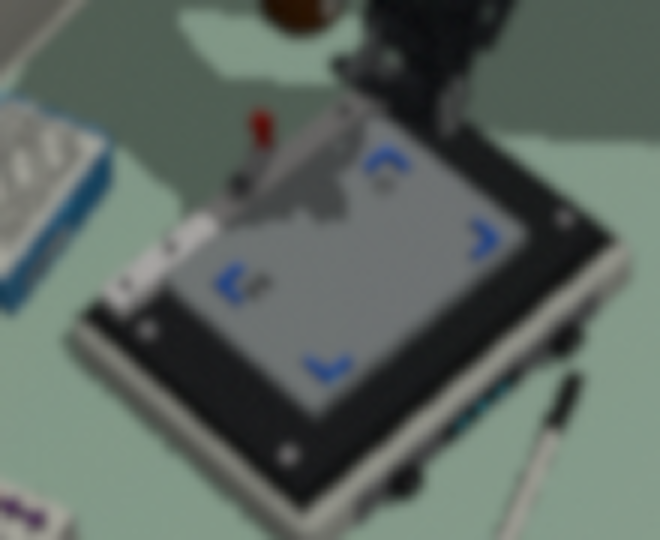

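With z = 78 the rear width is 169.6 and the front 171.3, so the plate is flat. The rear face is at 64 and the side offset about +1.6, which is the hole's play limit. To rule out a hang-up on the pins' tapered noses, I'll nudge it about 1 mm further right.

play_rows([
  {"gripper": 0, "slide": [17, -27, 20], "rotation": [0, 0, 0]},
  {"gripper": 0, "slide": [17, -27, 20], "rotation": [0, 0, 0]},
  {"gripper": 0, "slide": [17, -27, 20], "rotation": [0, 0, 0]},
  {"gripper": 0, "slide": [17, -27, 30], "rotation": [0, 0, 0]},
  {"gripper": 0, "slide": [17, -20, 35], "rotation": [0, 0, 0]},
])

```text
clock: 11.15
tcp_pos: [561.2, 428.9, 149.0]
orientation: [3.142, 0.0, -0.196]
force: [1.1, 0.3, 0.2]
grip_width: -0.001
```

play_rows([
  {"gripper": 0, "slide": [0, 0, 20], "rotation": [0, 0, 0]},
  {"gripper": 0, "slide": [0, 0, 20], "rotation": [0, 0, 0]},
  {"gripper": 0, "slide": [0, 0, 10], "rotation": [0, 0, 0]},
  {"gripper": 0, "slide": [0, 0, 0], "rotation": [0, 0, 0]},
])

```text
clock: 11.55
tcp_pos: [558.7, 426.2, 97.5]
orientation: [3.137, 0.004, -0.197]
force: [-0.3, 0.2, 0.9]
grip_width: 0.002
```

```bash
python3 - <<'E'
from m import *
now()
E
```

```text
11.55 shaker [ -1.41 123.31  97.47] yaw rel -0.0027 F [-0.26  0.17  0.9 ]
```

play_rows([
  {"gripper": 0, "slide": [0, 0, 14], "rotation": [0, 0, 0]},
  {"gripper": 0, "slide": [0, 0, 11], "rotation": [0, 0, 0]},
  {"gripper": 0, "slide": [0, 8, 0], "rotation": [0, 0, 0]},
  {"gripper": 0, "slide": [0, 8, 0], "rotation": [0, 0, 0]},
  {"gripper": 0, "slide": [0, 4, 0], "rotation": [0, 0, 0]},
])

```text
clock: 12.05
tcp_pos: [556.7, 406.6, 77.1]
orientation: [-3.141, -0.001, -0.198]
force: [-1.1, -0.2, 0.6]
grip_width: 0.0
```

play_rows([
  {"gripper": 0, "slide": [0, 2, 0], "rotation": [0, 0, 0]},
  {"gripper": 0, "slide": [0, 1, 0], "rotation": [0, 0, 0]},
  {"gripper": 0, "slide": [0, 0, 0], "rotation": [0, 0, 0]},
])

```text
clock: 12.35
tcp_pos: [556.1, 404.6, 76.9]
orientation: [-3.141, -0.001, -0.197]
force: [0.5, 0.7, 0.3]
grip_width: 0.001
```

```bash
python3 - <<'E'
from m import *
now()
E
```

```text
12.35 shaker [  0.22 101.65  76.88] yaw rel -0.003 F [0.47 0.68 0.34]
```

play_rows([
  {"gripper": 0, "slide": [0, -2, 0], "rotation": [0, 0, 0]},
  {"gripper": 0, "slide": [0, 0, 5], "rotation": [0, 0, 0]},
  {"gripper": 0, "slide": [0, 2, 0], "rotation": [0, 0, 0]},
  {"gripper": 0, "slide": [0, 1, 0], "rotation": [0, 0, 0]},
  {"gripper": 0, "slide": [0, 0.5, 0], "rotation": [0, 0, 0]},
])

```text
clock: 12.85
tcp_pos: [555.5, 402.9, 71.1]
orientation: [3.141, 0.0, -0.197]
force: [0.7, 0.1, 0.9]
grip_width: -0.001
```

play_rows([
  {"gripper": 0, "slide": [0, 0.5, 0], "rotation": [0, 0, 0]},
  {"gripper": 0, "slide": [0, 0.5, 0], "rotation": [0, 0, 0]},
])

```text
clock: 13.05
tcp_pos: [555.5, 402.1, 71.5]
orientation: [-3.141, -0.0, -0.197]
force: [0.1, 0.4, 0.3]
grip_width: -0.0
```

```bash
python3 - <<'E'
from m import *
now()
E
```

```text
13.05 shaker [ 0.06 99.09 71.5 ] yaw rel -0.0029 F [0.06 0.42 0.33]
```

play_rows([
  {"gripper": 0, "slide": [0, 0.5, 0], "rotation": [0, 0, 0]},
  {"gripper": 0, "slide": [0, 0.5, 0], "rotation": [0, 0, 0]},
])

```text
clock: 13.25
tcp_pos: [555.4, 401.2, 71.6]
orientation: [-3.141, -0.0, -0.197]
force: [0.6, 0.5, 1.2]
grip_width: -0.002
```

play_rows([
  {"gripper": 0, "slide": [0, 0.5, 0], "rotation": [0, 0, 0]},
  {"gripper": 0, "slide": [0, 0.5, 0], "rotation": [0, 0, 0]},
])

```text
clock: 13.45
tcp_pos: [555.2, 400.3, 71.6]
orientation: [-3.141, -0.0, -0.197]
force: [0.2, 1.6, 0.1]
grip_width: -0.003
```

```bash
python3 - <<'E'
from m import *
now(); snap("wrist","w11")
E
```

```text
13.45 shaker [ 0.1  97.28 71.63] yaw rel -0.0028 F [0.19 1.65 0.11]
```

View pics/w11.png

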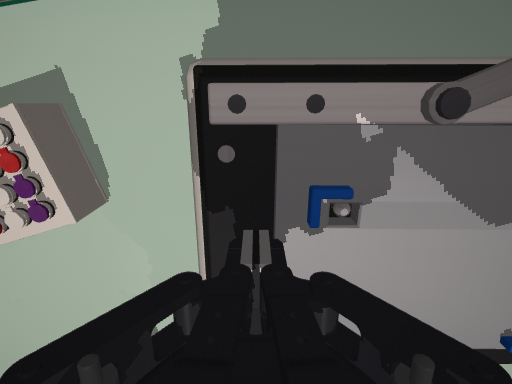

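play_rows([
  {"gripper": 0, "slide": [0, 0.5, 0], "rotation": [0, 0, 0]},
  {"gripper": 0, "slide": [0, 0.5, 0], "rotation": [0, 0, 0]},
])

```text
clock: 13.7
tcp_pos: [555.0, 399.3, 71.6]
orientation: [-3.141, -0.0, -0.197]
force: [0.7, 1.2, 1.4]
grip_width: 0.001
```

play_rows([
  {"gripper": 0, "slide": [0, 0.5, 0], "rotation": [0, 0, 0]},
  {"gripper": 0, "slide": [0, 0.5, 0], "rotation": [0, 0, 0]},
])

```text
clock: 13.9
tcp_pos: [554.8, 398.4, 71.6]
orientation: [-3.141, -0.0, -0.197]
force: [-0.5, 1.2, 2.8]
grip_width: -0.002
```

```bash
python3 - <<'E'
from m import *
now()
E
```

```text
13.9 shaker [ 0.07 95.26 71.58] yaw rel -0.0028 F [-0.46  1.17  2.76]
```

```bash
python3 - <<'E'
from m import *
s,b=snap("wrist","w12"); a=cv2.imread("pics/w11.png")
c=np.hstack([a[100:290,190:380],b[100:290,190:380]]); cv2.imwrite("pics/w12z.png",cv2.resize(c,None,fx=2.1,fy=2.1,interpolation=cv2.INTER_CUBIC)); now()
E
```

```text
13.95 shaker [ 0.1  95.19 71.61] yaw rel -0.0028 F [0.1  0.8  1.67]
```

View pics/w12z.png

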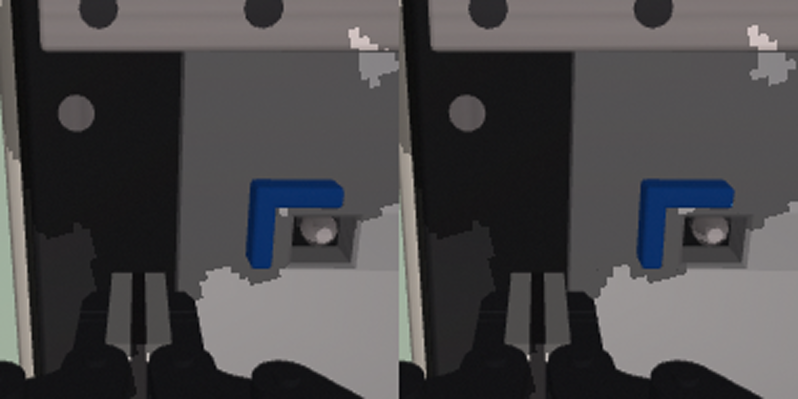

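The plate has not moved relative to the screw. The fingertip is thinner at this height and is only now touching. Continuing gently.

play_rows([
  {"gripper": 0, "slide": [0, 0.5, 0], "rotation": [0, 0, 0]},
  {"gripper": 0, "slide": [0, 0.5, 0], "rotation": [0, 0, 0]},
])

```text
clock: 14.15
tcp_pos: [554.5, 397.4, 71.6]
orientation: [-3.141, -0.0, -0.197]
force: [-0.5, 1.9, 3.2]
grip_width: 0.001
```

play_rows([
  {"gripper": 0, "slide": [0, 0.5, 0], "rotation": [0, 0, 0]},
  {"gripper": 0, "slide": [0, 0.5, 0], "rotation": [0, 0, 0]},
])

```text
clock: 14.35
tcp_pos: [554.4, 396.7, 71.6]
orientation: [-3.14, -0.0, -0.197]
force: [1.2, 5.0, 2.1]
grip_width: 0.001
```

```bash
python3 - <<'E'
from m import *
now()
E
```

```text
14.35 shaker [ 0.04 93.6  71.63] yaw rel -0.0027 F [1.24 5.02 2.12]
```

play_rows([
  {"gripper": 0, "slide": [0, 0.5, 0], "rotation": [0, 0, 0]},
  {"gripper": 0, "slide": [0, 0.5, 0], "rotation": [0, 0, 0]},
])

```text
clock: 14.55
tcp_pos: [554.1, 395.7, 71.6]
orientation: [-3.141, -0.0, -0.197]
force: [0.7, 5.0, 3.1]
grip_width: 0.003
```

```bash
python3 - <<'E'
from m import *
now(); s,b=snap("wrist","w13"); a=cv2.imread("pics/w11.png")
c=np.hstack([a[100:290,190:380],b[100:290,190:380]]); cv2.imwrite("pics/w13z.png",cv2.resize(c,None,fx=2.1,fy=2.1,interpolation=cv2.INTER_CUBIC))
E
```

```text
14.55 shaker [-0.05 92.54 71.58] yaw rel -0.0027 F [0.66 4.96 3.15]
```

View pics/w13z.png

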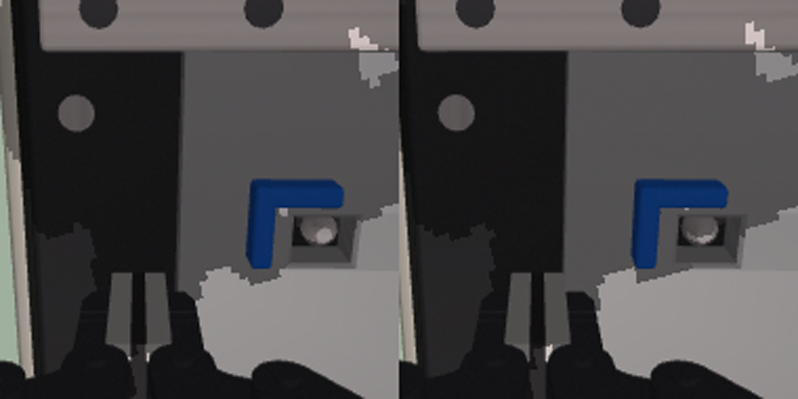

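The plate slid about 1.5 mm to the right at its normal sliding force and is about centred now. Drawing back and checking again.

play_rows([
  {"gripper": 0, "slide": [0, -5, 0], "rotation": [0, 0, 0]},
  {"gripper": 0, "slide": [0, -25, 0], "rotation": [0, 0, 0]},
  {"gripper": 0, "slide": [0, 0, -40], "rotation": [0, 0, 0]},
  {"gripper": 0, "slide": [-10, 15, -40], "rotation": [0, 0, 0]},
  {"gripper": 0, "slide": [-20, 30, -35], "rotation": [0, 0, 0]},
])

```text
clock: 15.1
tcp_pos: [521.8, 386.3, 186.5]
orientation: [3.14, 0.0, -0.197]
force: [0.0, -0.5, 1.4]
grip_width: -0.001
```

play_rows([
  {"gripper": 0, "slide": [-20, 35, -30], "rotation": [0, 0, 0]},
  {"gripper": 0, "slide": [-20, 35, -30], "rotation": [0, 0, 0]},
  {"gripper": 0, "slide": [-15, 5, -15], "rotation": [0, 0, 0]},
  {"gripper": 0, "slide": [0, 0, 0], "rotation": [0, 0, 0]},
  {"gripper": 0, "slide": [0, 0, 0], "rotation": [0, 0, 0]},
])

```text
clock: 15.6
tcp_pos: [453.5, 323.8, 260.2]
orientation: [3.141, 0.0, -0.197]
force: [0.4, -0.3, -1.0]
grip_width: 0.005
```

```bash
python3 - <<'E'
from m import *
now(); s,b=snap("wrist","w14")
cv2.imwrite("pics/w14z.png",cv2.resize(b[0:190,120:370],None,fx=3.1,fy=3.1,interpolation=cv2.INTER_CUBIC))
E
```

```text
15.6 shaker [-84.89   2.53 260.24] yaw rel -0.0029 F [ 0.42 -0.27 -1.05]
```

View pics/w14z.png

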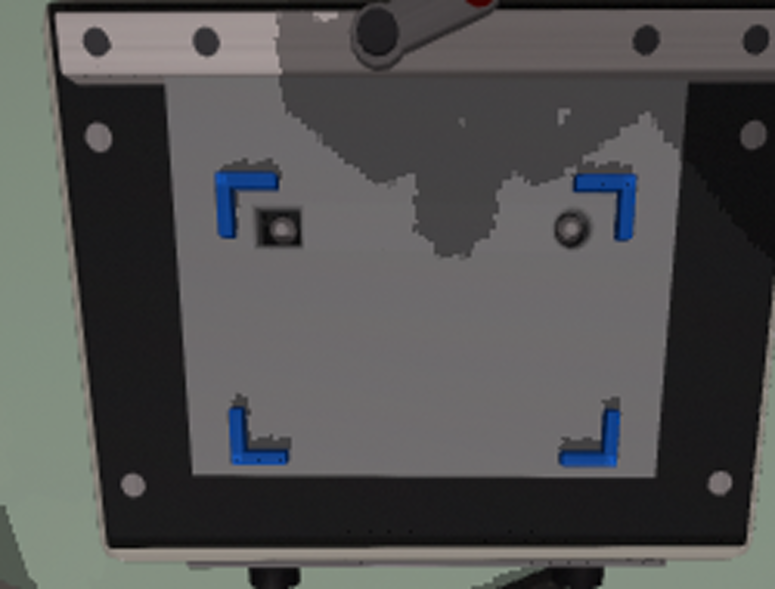

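The pins are centred in both holes. I'll confirm the plate geometry and check clearances behind the rail for the latch approach: amber bottle, blue box, rear ledge.

```bash
python3 - <<'E'
from m import *
P=pose("w14"); f=lambda p:(120+p[0]/3.1,p[1]/3.1)
A=[w2s(onz("wrist",*f(p),78,P)) for p in [(166,79),(688,82),(192,475),(656,475)]]
print([a[:2] for a in A],A[0][1]-A[1][1],A[2][1]-A[3][1])
b=cv2.imread("pics/scene10.png"); cv2.imwrite("pics/sc10b.png",cv2.resize(b[20:230,200:420],None,fx=2.8,fy=2.8))
print("bottle base~",w2s(onz("scene",288,180,0)),"bluebox",w2s(onz("scene",257,150,0)), w2s(onz("scene",272,142,45)))
for uv in [(278,110),(370,145),(275,60),(362,100)]:
    print("cab",uv,[w2s(onz("scene",*uv,z)) for z in (100,)])
E
```

```text
[array([65.09, 85.17]), array([ 63.94, -84.77]), array([-64.48,  86.74]), array([-64.87, -84.12])] 169.93739220228628 170.8551367076936
bottle base~ [ 208.77 -153.47    0.  ] bluebox [194.46  67.6    0.  ] [253.33  35.89  45.  ]
cab (278, 110) [array([358.64, 145.  , 100.  ])]
cab (370, 145) [array([ 560.5 , -251.67,  100.  ])]
cab (275, 60) [array([557.42, 460.79, 100.  ])]
cab (362, 100) [array([722.63, -10.61, 100.  ])]
```

View pics/sc10b.png

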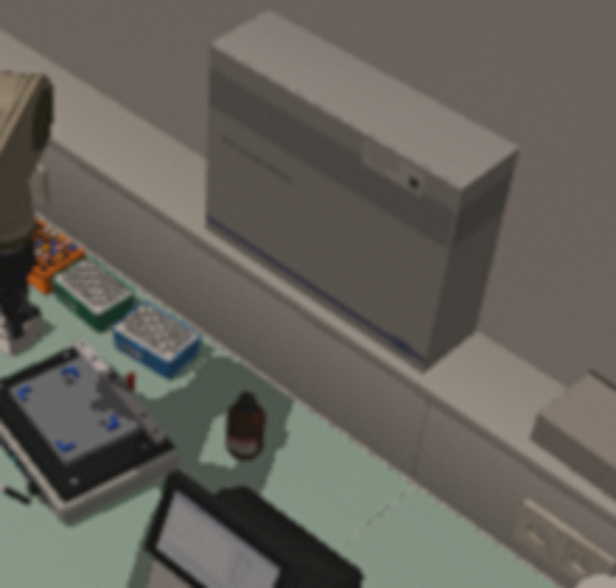

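The plate is seated: edge widths are 169.9 and 170.9 at z = 78, centred within about 1 mm, rear edge at x ≈ 64.5 (the seat is 65). The area behind the rail is clear; the bottle is at about (209,-153) and the blue box starts at x > 190. Moving behind the knob.

play_rows([
  {"gripper": 0, "slide": [30, 3, 0], "rotation": [0, 0, 0]},
  {"gripper": 0, "slide": [40, 4, 0], "rotation": [0, 0, 0]},
  {"gripper": 0, "slide": [40, 4, 0], "rotation": [0, 0, 0]},
  {"gripper": 0, "slide": [40, 4, 0], "rotation": [0, 0, 0]},
  {"gripper": 0, "slide": [40, 4, 0], "rotation": [0, 0, 0]},
])

```text
clock: 16.15
tcp_pos: [637.4, 267.5, 257.3]
orientation: [3.139, 0.004, -0.197]
force: [0.3, 0.8, 0.1]
grip_width: -0.0
```

play_rows([
  {"gripper": 0, "slide": [8, 0, 0], "rotation": [0, 0, 0]},
  {"gripper": 0, "slide": [0, 0, 35], "rotation": [0, 0, 0]},
  {"gripper": 0, "slide": [0, 0, 35], "rotation": [0, 0, 0]},
  {"gripper": 0, "slide": [0, 0, 30], "rotation": [0, 0, 0]},
  {"gripper": 0, "slide": [0, 0, 0], "rotation": [0, 0, 0]},
])

```text
clock: 16.65
tcp_pos: [639.6, 265.5, 151.7]
orientation: [3.135, 0.012, -0.197]
force: [-1.0, -0.3, -1.5]
grip_width: -0.001
```

```bash
python3 - <<'E'
from m import *
now()
E
```

```text
16.65 shaker [108.98 -18.73 151.71] yaw rel -0.0026 F [-1.04 -0.3  -1.5 ]
```

play_rows([
  {"gripper": 0, "slide": [6, 0, 0], "rotation": [0, 0, 0]},
  {"gripper": 0, "slide": [0, 0, 20], "rotation": [0, 0, 0]},
  {"gripper": 0, "slide": [0, 0, 20], "rotation": [0, 0, 0]},
  {"gripper": 0, "slide": [0, 0, 10], "rotation": [0, 0, 0]},
  {"gripper": 0, "slide": [0, 0, 0], "rotation": [0, 0, 0]},
])

```text
clock: 17.15
tcp_pos: [649.7, 265.4, 110.5]
orientation: [3.141, 0.001, -0.197]
force: [0.2, -0.3, -0.6]
grip_width: -0.0
```

```bash
python3 - <<'E'
from m import *
now()
for n in ["scene","side"]: 
    s,b=snap(n,n+"15")
    o=(120,200) if n=="scene" else (180,165)
    a=b[o[0]:o[0]+80,o[1]:o[1]+100]; cv2.imwrite(f"pics/{n}15z.png",cv2.resize(a,None,fx=7,fy=7,interpolation=cv2.INTER_CUBIC))
E
```

```text
17.15 shaker [118.91 -16.84 110.52] yaw rel -0.0028 F [ 0.24 -0.3  -0.56]
```

View pics/scene15z.png

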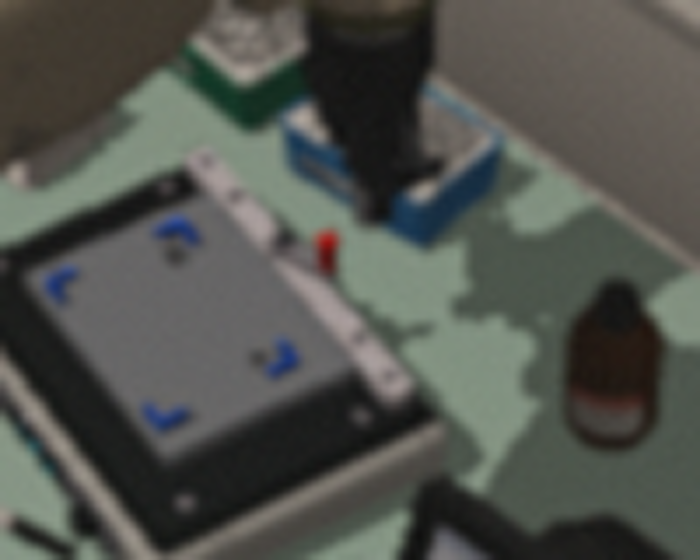

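View pics/side15z.png

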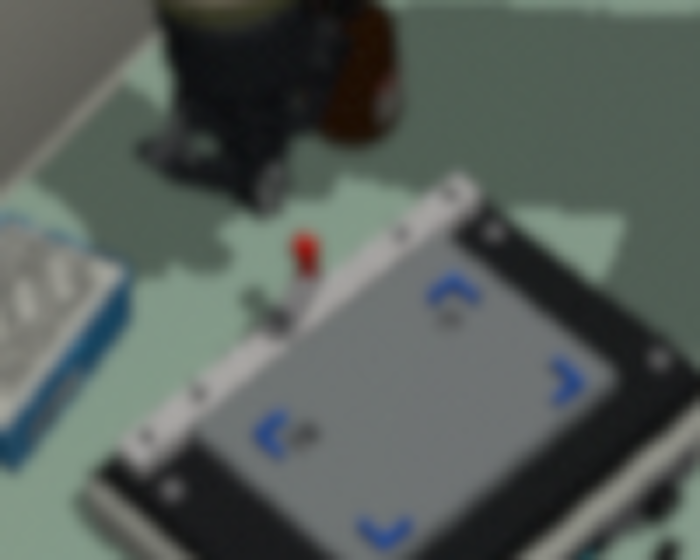

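The finger is behind the knob and clear of everything. Working out the arc in tool axes.

```bash
python3 - <<'E'
from m import *
pv=np.array([74.8,15.]); d=18
for th in np.r_[np.arange(0,1.97,0.15),1.97]:
    ph=-np.pi/2-(th-0.4); K=pv+34*np.array([np.cos(ph),np.sin(ph)]); t=np.array([np.sin(ph),-np.cos(ph)])
    c=K-t*d; print(round(th,2),"K",K,"tcp",c)
E
```

```text
0.0 K [ 88.04 -16.32] tcp [104.62  -9.31]
0.15 K [ 83.21 -17.94] tcp [100.65 -13.49]
0.3 K [ 78.19 -18.83] tcp [ 96.1  -17.03]
0.45 K [ 73.1  -18.96] tcp [ 91.08 -19.86]
0.6 K [ 68.05 -18.32] tcp [ 85.69 -21.9 ]
0.75 K [ 63.14 -16.94] tcp [ 80.05 -23.11]
0.9 K [ 58.5  -14.84] tcp [ 74.3  -23.47]
1.05 K [ 54.22 -12.07] tcp [ 68.55 -22.96]
1.2 K [50.41 -8.69] tcp [ 62.95 -21.6 ]
1.35 K [47.14 -4.78] tcp [ 57.61 -19.42]
1.5 K [44.5  -0.42] tcp [ 52.66 -16.46]
1.65 K [42.53  4.28] tcp [ 48.21 -12.8 ]
1.8 K [41.29  9.22] tcp [44.35 -8.52]
1.95 K [40.81 14.29] tcp [41.18 -3.7 ]
1.97 K [40.8  14.97] tcp [40.81 -3.03]
```

play_rows([
  {"gripper": 0, "slide": [0, 0, 10], "rotation": [0, 0, 0]},
  {"gripper": 0, "slide": [-3, 2, 4], "rotation": [0, 0, 0]},
  {"gripper": 0, "slide": [-4, 2, 0], "rotation": [0, 0, 0]},
])

```text
clock: 17.55
tcp_pos: [641.3, 262.6, 95.8]
orientation: [3.141, 0.001, -0.197]
force: [-0.6, -0.1, -0.3]
grip_width: 0.002
```

play_rows([
  {"gripper": 0, "slide": [-5, -2, 0], "rotation": [0, 0, 0]},
  {"gripper": 0, "slide": [-5, -1, 0], "rotation": [0, 0, 0]},
  {"gripper": 0, "slide": [-5, 0, 0], "rotation": [0, 0, 0]},
  {"gripper": 0, "slide": [-5, 2, 0], "rotation": [0, 0, 0]},
])

```text
clock: 17.95
tcp_pos: [622.6, 268.2, 97.4]
orientation: [-3.141, -0.001, -0.197]
force: [1.5, 1.6, 0.8]
grip_width: 0.003
```

```bash
python3 - <<'E'
from m import *
now()
E
```

```text
17.95 shaker [ 91.73 -19.33  97.35] yaw rel -0.0026 F [1.51 1.56 0.81]
```

The finger is pushing the knob with about 2 N, as expected. Continuing round the arc.

play_rows([
  {"gripper": 0, "slide": [-6, 3, 0], "rotation": [0, 0, 0]},
  {"gripper": 0, "slide": [-6, 1, 0], "rotation": [0, 0, 0]},
  {"gripper": 0, "slide": [-6, 0, 0], "rotation": [0, 0, 0]},
  {"gripper": 0, "slide": [-5, 0, 0], "rotation": [0, 0, 0]},
])

```text
clock: 18.35
tcp_pos: [598.7, 268.4, 96.9]
orientation: [3.141, 0.0, -0.197]
force: [1.4, -0.7, 0.2]
grip_width: -0.002
```

```bash
python3 - <<'E'
from m import *
now()
s,b=snap("side","side16"); cv2.imwrite("pics/side16z.png",cv2.resize(b[180:260,165:265],None,fx=7,fy=7,interpolation=cv2.INTER_CUBIC))
E
```

```text
18.35 shaker [ 68.25 -23.77  96.86] yaw rel -0.0028 F [ 1.4  -0.69  0.23]
```

View pics/side16z.png

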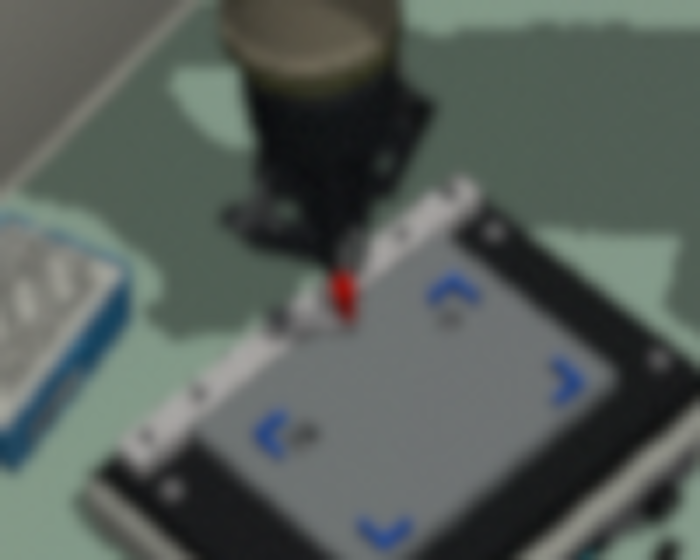

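The knob is now over the rear of the plate and the latch clears it. Continuing.

play_rows([
  {"gripper": 0, "slide": [-5, -2, 0], "rotation": [0, 0, 0]},
  {"gripper": 0, "slide": [-5, -2, 0], "rotation": [0, 0, 0]},
  {"gripper": 0, "slide": [-5, -3, 0], "rotation": [0, 0, 0]},
  {"gripper": 0, "slide": [-5, -4, 0], "rotation": [0, 0, 0]},
  {"gripper": 0, "slide": [-4, -3, 0], "rotation": [0, 0, 0]},
])

```text
clock: 18.9
tcp_pos: [577.7, 287.2, 96.6]
orientation: [3.141, 0.001, -0.197]
force: [-0.2, 0.4, -0.3]
grip_width: 0.0
```

```bash
python3 - <<'E'
from m import *
now()
E
```

```text
18.9 shaker [44.03 -9.39 96.57] yaw rel -0.0025 F [-0.25  0.38 -0.27]
```

play_rows([
  {"gripper": 0, "slide": [-3, -3, 0], "rotation": [0, 0, 0]},
  {"gripper": 0, "slide": [0, -3, 0], "rotation": [0, 0, 0]},
  {"gripper": 0, "slide": [0, -2, 0], "rotation": [0, 0, 0]},
  {"gripper": 0, "slide": [0, 0, 0], "rotation": [0, 0, 0]},
])

```text
clock: 19.3
tcp_pos: [575.6, 292.7, 96.3]
orientation: [3.136, 0.003, -0.197]
force: [-7.7, -13.2, 7.5]
grip_width: -0.0
```

```bash
python3 - <<'E'
from m import *
now()
E
```

```text
19.3 shaker [40.95 -4.34 96.28] yaw rel -0.0032 F [ -7.72 -13.16   7.55]
```

The stop is reached: about 15 N at TCP y = -4.3, matching the knob at y ≈ 15. Backing off along -y, rising and inspecting.

play_rows([
  {"gripper": 0, "slide": [0, 5, 0], "rotation": [0, 0, 0]},
  {"gripper": 0, "slide": [0, 15, 0], "rotation": [0, 0, 0]},
  {"gripper": 0, "slide": [0, 0, -40], "rotation": [0, 0, 0]},
  {"gripper": 0, "slide": [-25, 0, -45], "rotation": [0, 0, 0]},
  {"gripper": 0, "slide": [-30, 0, -45], "rotation": [0, 0, 0]},
])

```text
clock: 19.8
tcp_pos: [521.9, 284.9, 223.3]
orientation: [-3.142, 0.0, -0.199]
force: [0.3, 0.1, 0.4]
grip_width: 0.001
```

play_rows([
  {"gripper": 0, "slide": [-35, -10, -45], "rotation": [0, 0, 0]},
  {"gripper": 0, "slide": [-35, -10, -30], "rotation": [0, 0, 0]},
  {"gripper": 0, "slide": [0, 0, 0], "rotation": [0, 0, 0]},
  {"gripper": 0, "slide": [0, 0, 0], "rotation": [0, 0, 0]},
])

```text
clock: 20.2
tcp_pos: [462.0, 317.2, 292.3]
orientation: [-3.14, -0.002, -0.196]
force: [0.7, 0.4, -0.1]
grip_width: -0.001
```

```bash
python3 - <<'E'
from m import *
now(); s,b=snap("wrist","w17")
cv2.imwrite("pics/w17z.png",cv2.resize(b[0:190,120:370],None,fx=3.1,fy=3.1,interpolation=cv2.INTER_CUBIC))
snap("scene","scene17")
E
```

```text
20.2 shaker [-75.33  -2.25 292.33] yaw rel -0.0014 F [ 0.7   0.43 -0.05]
```

View pics/w17z.png

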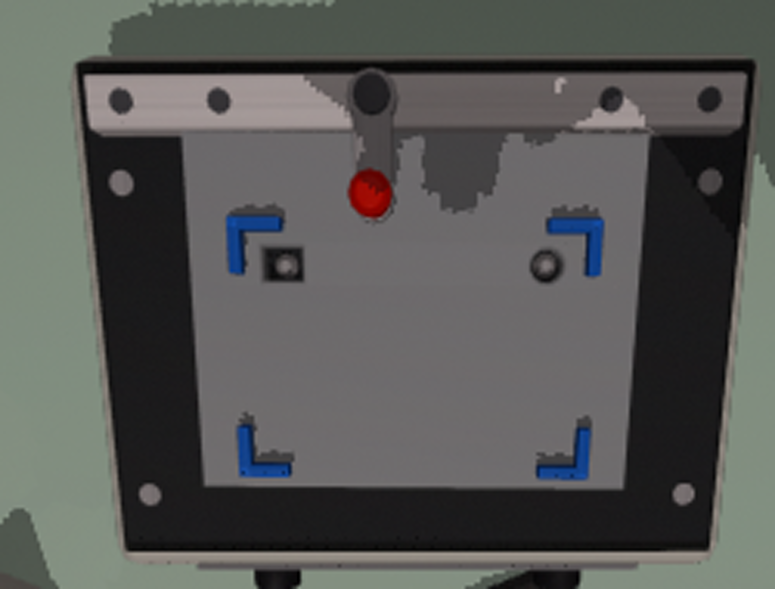

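View pics/scene17.png

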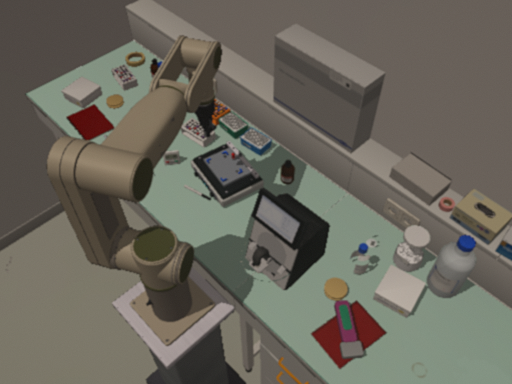

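```bash
python3 - <<'E'
from m import *
P=pose("w17"); f=lambda p:(120+p[0]/3.1,p[1]/3.1)
k=w2s(onz("wrist",*f((371,192)),114,P)); p=w2s(onz("wrist",*f((372,93)),91,P)); v=k-p
print("knob",k,"pivot",p,"theta",0.4-(np.arctan2(v[1],v[0])+(-2*np.pi if v[1]>0 else 0)+np.pi/2))
A=[w2s(onz("wrist",*f(q),78,P)) for q in [(182,135),(649,135),(205,486),(625,488)]]
print([a[:2] for a in A],A[0][1]-A[1][1],A[2][1]-A[3][1])
print(manip.state()["force"]); manip.close_job()
E
```

```text
knob [ 40.69  14.8  114.  ] pivot [75.12 15.12 91.  ] theta 1.9615212766152
[array([64.35, 85.12]), array([ 64.22, -84.76]), array([-64.55,  85.91]), array([-65.43, -84.67])] 169.88403168387865 170.58112171892435
[-0.12 -0.23 -0.32]
the job is handed in; nothing more can be done
```

The plate is seated flat on both pins, the latch is home across its rear edge, and I've handed the job in. It took about 20 s of the 72 s allowed.

- **Plate:** I squared it against the rail with both open fingertips. Closed fingertips then pushed it right along the rail until both holes dropped over the pins. A further nudge of about 1.5 mm centred it.
- **Latch:** I pushed the knob round from behind with closed fingertips until it stopped, at about 15 N.

**Last checks:**
- The pins show centred in both holes.
- The plate measures 169.9 mm (rear) and 170.6 mm (front) across, taking its top at z = 78. The true width is 170 mm, so it lies flat. It is within about 1 mm of its seat.
- The latch measures 1.96 rad against a stop of 1.97, with the knob at shaker (40.7, 14.8) against an expected (40.8, 15).
- The marker and amber bottle look unmoved. I did not measure the other bystanders' positions.
- The robot is touching nothing.

**What disagreed:**
- After the first drop, the plate sat about 1.6 mm to the left, at the limit of the hole's play. That is why I made the extra nudge.
- During that nudge, contact came about 4 mm later than I predicted, because the fingertips are thinner near their ends.

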